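# Put a painting board away in the upright store

### The job

Put the painting board away in the board store: push it against the low wooden fence so that it tips up and stands on its long edge, leaning flat on the fence in front of the gate. Then slide it along the fence, still upright, through the orange sprung gate until it is wholly inside the bay and the gate has snapped shut behind it. Do not bump the drying lamp above, and leave the jar, the tub and the brush where they are.

Things in the scene. Friction and masses are not known exactly. Their poses are not given: they have to be found in the camera images.
- store: Board store fixed on the table. Origin: on the table, on the foot line of its wooden fence, midway along. +x goes through the fence, away from the open side where the board lies; +y along the fence towards the bay; z up. Fence 12 mm thick, 105 mm high along its slope, y -205 to 205 mm; its face starts at x = 0 and leans back (to +x) 10 degrees from vertical. The part y < 0 is open.
- bay (a point): Middle of the bay, on the table at the fence foot (store x 0, y 120 mm); same axes as the store. The bay runs from the gate (store y 5 mm) to a wooden end stop 50 mm high with its face at store y 195 mm. It has no front wall and no roof, only the lamp above. A blue gate post 18 mm square, 46 mm high, stands at store x -78, y 5 mm.
- gate (a joint): Orange sprung flap, rad: 0 shut, positive swung into the bay, to 1.5. Upright hinge at store x -69, y 5 mm; flap 65 mm long, ends 4 mm short of the fence, stands 8 to 42 mm above the table (higher things pass over it). Spring 0.02 N m when shut, +0.03 N m per rad. A board on the fence opens it about 0.45 rad; it snaps shut once the board's trailing end is some 30 mm past the gate.
- lamp: White drying lamp fixed on the store, same frame. Level tube of 22 mm diameter along the fence (y -220 to 220 mm), centre 280 mm above the table at x -35 mm, on two dark arms at y -215 and 215 mm from posts behind the fence (x 85 mm). An upright gripper close to the fence would hit it; a tool leaning back from the fence, its tip forward under the lamp, does not.
- board: Plywood board, blue band and yellow patch on both faces, 120 x 140 x 10 mm (own x, y, z), origin at its centre, 0.11 to 0.22 kg. It starts face up, sloping 20 degrees, yawed up to 6 degrees to the fence: its +x edge on the table 5 to 40 mm before the fence, its -x edge raised, underside there 41 mm high, overhanging the prop by 32 mm. Either face may end towards the fence.
- prop: Dark wooden rest block fixed on the table under the raised side of the board, 14 x 32 x 30 mm (x, y, z), origin at the centre of its underside; yawed as the board is at the start, within 8 mm of the middle of the board's width.
- jar: Amber paint jar with black cap, 52 mm diameter, 85 mm high, origin at its underside; leave alone.
- tub: Blue plastic tub, 82 mm diameter, 66 mm high, origin at its underside; leave alone.
- brush: Paint brush 190 mm long lying on the table, origin at the underside; leave alone.
Not all that is in view belongs to the job. Several things have the shape of the board; the one meant has the colours described above.

How it is judged:
On the way, in this order (a step that is already met when the one before it is completed fails the run):
1. the board stands on its long edge leaning on the fence, in the open part before the gate ((angle between board's own z axis and vertical between 1.64 and 1.86 rad or angle between board's own z axis and vertical between 1.28 and 1.5 rad) and angle between the y axis of board and the y axis of store, either way round below 0.12 rad and z of board in the frame of store between 0.05 and 0.07 m and x of board in the frame of store between -0.015 and 0.02 m and y of board in the frame of store below -0.06 m), for 0.2 s.
2. the upright board has its leading end in the gate and holds the flap open ((angle between board's own z axis and vertical between 1.64 and 1.86 rad or angle between board's own z axis and vertical between 1.28 and 1.5 rad) and angle between the y axis of board and the y axis of store, either way round below 0.12 rad and z of board in the frame of store between 0.05 and 0.07 m and x of board in the frame of store between -0.015 and 0.02 m and value of joint gate above 0.2 rad and y of board in the frame of store between -0.06 and 0.09 m), for 0.1 s.
At the end, for the whole second after the job is handed in: The board rests wholly inside the bay (centre 80 to 132 mm along the store), on its 140 mm edge, leaning on the fence within 6 degrees of its slope, foot within 15 mm of the fence and parallel within 7 degrees; the gate is shut (below 0.08 rad) ((angle between board's own z axis and vertical between 1.64 and 1.86 rad or angle between board's own z axis and vertical between 1.28 and 1.5 rad) and angle between the y axis of board and the y axis of store, either way round below 0.12 rad and z of board in the frame of store between 0.05 and 0.07 m and x of board in the frame of store between -0.015 and 0.02 m and y of board in the frame of store between 0.08 and 0.132 m and value of joint gate below 0.08 rad and linear speed of board below 0.01 m/s and angular speed of board below 0.1 rad/s); the robot touches nothing.
It fails at once if the jar, the tub or the brush is moved more than 25 mm or the jar or tub is knocked over (distance of any of jar, tub, brush from where it was at the start of the episode above 0.025 m or angle between any of jar, tub's own z axis and vertical above 0.5 rad).
It fails at once if the robot bumps the lamp (more than 4 N) (contact force between any of the arm, the fingers and lamp above 4 N).
It also fails if it takes over 64 s, if anything falls off the work surface, if the arm or the gripper's body presses on something with over 40 N, if the wrist force passes 120 N, or if a joint passes its speed limit or range.

### The arm

A 6-joint arm with a two-finger parallel gripper is mounted at the origin on the work surface. World frame = base frame: x ahead of the robot, y to its left, z up, the work surface at z = 0. Lengths are in m, angles in rad, forces in N, time in s.
With the tool pointing down it reaches from about 0.25 to 0.725 m from the base axis. Payload 4 kg.
Tool frame: the origin (TCP) lies at the centre of the arm's flange, where the gripper is bolted on; the fingertips stand 173 mm ahead of it and the grasp point (between the pads) lies 155 mm ahead of it; x points along the fingers, z is the direction in which the jaws open and shut, and the axes are right-handed (so a half turn about x gives the same grasp; the last joint's range is limited). The gripper opens to 85 mm and grips with 20 to 120 N. Pads are 22 mm wide; open, the fingers measure 114 mm over their backs; the gripper's body (76 mm by 85 mm) begins 54 mm behind the grasp point. The pads swing forward as they close: fully open they stand 13 mm farther back than shut.
Start: joints at [1.106, 0.241, 0.005, 1.335, 0, 1.571], TCP at [0.224, 0.447, 0.405] pointing down, gripper open.
Joint ranges: [-2.72, 2.72], [-1.05, 1.87], [-1.09, 1.28], [-1.99, 2.15], [-1.42, 1.44], [-3.14, 3.14]. Speed limits (rad/s): [2.79, 2.79, 3.14, 3.14, 3.14, 3.14].

### API

Orientations are given as a unit quaternion [x, y, z, w].
In Python, from workcell import bot gives the robot as it stands.
- The arm moves only by the tool arm_command, never from a script. Its argument "moves" is one flat list of numbers, 7 for each row, row after row: the shift along the tool's x, y, z in m, then the turn, a rotation vector about the tool's x, y, z in rad, then the closure, from -1 (fully open) to 1 (shut). A call has 1 to 20 rows; each row shifts and turns the pose as measured when the row begins, along the tool's axes as they then stand; what a row does not reach is not made up. A row lasts 1/12 s, in which the tool goes at most 41.7 mm and 7.16 degrees, less where a joint would pass 70% of its speed; a pose out of reach is approached as far as the arm can. A call with a gripper value outside its range is refused whole. The fingers move at their own pace and stop on an object; the grip force is fixed at half the most. Time passes only in rows, so rows that do not move let the fingers close. It gives the time, the measured TCP pose, the force and the opening at its end, in the units of the state.
- bot.get_obs(): the state, without advancing time (a new reading comes with each control period).
- bot.camera(name): name is "scene" or "side" or "wrist"; returns the picture (420x560x3 uint8, red, green, blue); there is no depth.
- bot.get_calibration(name): a dict with "mtx" (3x3 intrinsics, pixels), "world_from_camera" (4x4, takes a point from camera to world coordinates); the wrist camera has in their place "mount" (4x4, takes a point from camera to tool coordinates, whose origin is the TCP and whose axes are the tool frame's). Camera axes: x right, y up, looking along -z (the intrinsics and any distortion apply to the point x, -y, -z); pixel columns grow to the right and rows downward; lengths in m; the calibration is good to about 2 mm. A picture is of the moment at which its call begins: read the wrist's pose just before it. get_calibration takes no time and is no camera call.
- bot.job_done(): hands the job in, once; it reports no verdict.
The state is a dict: "clock": time; "joint_pos": joint angles; "joint_vel": joint speeds; "tau": joint torques, N m; "eef_pos": TCP position; "tool_rot": TCP orientation; "ft_force": force on the tool from outside, world axes, zero at the start; "ft_torque": the same for the moment, N m; "grip_width": finger opening in m.
Only numpy, scipy, OpenCV 4.12 (cv2) and the standard library are available. Lean on these libraries where they do the work, as an engineer would, in place of code of your own. Each camera call takes 0.05 s, during which the arm holds its last target.

## Working session

There is one attempt and no reset: what is moved stays moved. The work goes in short steps, Python scripts to look and compute and a tool call to move; the robot and the scene stay as the last step left them, time stands still between calls to the robot, and variables do not carry over. Pictures are saved under pics/ and viewed, and the job is handed in when it is done.

Besides the shell and the picture viewer there is one more tool, called after "Emit:" as name(argument=value, ...), one argument or row to a line, values as JSON. arm_command: Moves the arm, as the interface text tells. Its arguments: {"type":"object","properties":{"moves":{"type":"array"}},"required":["moves"]}

```bash
ls; mkdir -p pics
python3 - <<'E'
from workcell import bot
import cv2,numpy as np
o=bot.get_obs();print(o)
for n in ["scene","side","wrist"]:
    im=bot.camera(n);cv2.imwrite(f"pics/{n}0.png",im[:,:,::-1])
    c=bot.get_calibration(n);print(n,{k:np.round(np.array(v),4).tolist() if not isinstance(v,str) else v for k,v in c.items()})
E
```

```text
pics
{'clock': 0.0, 'joint_pos': array([ 1.10600886e+00,  2.41414338e-01,  3.72974038e-03,  1.33517228e+00,
       -1.30936288e-05,  1.57082319e+00]), 'joint_vel': array([ 2.36509278e-04, -6.18288777e-05, -6.00044370e-04, -1.62665796e-04,
        1.65920615e-03, -4.80233503e-04]), 'tau': array([-8.82952245e-04, -3.72321904e+01,  2.52405024e+01,  1.70223776e-02,
        7.91545517e-05,  2.39877537e-06]), 'eef_pos': array([0.22400084, 0.44672414, 0.40381399]), 'tool_rot': array([-0.37178349,  0.60233489,  0.37101029,  0.6010999 ]), 'ft_force': array([-0.14193412,  0.37255291,  0.25952073]), 'ft_torque': array([ 0.06430581,  0.02895201, -0.00441064]), 'grip_width': 0.08563174771408152}
scene {'mtx': [[388.3878, 0.0, 282.998], [0.0, 388.3878, 206.2816], [0.0, 0.0, 1.0]], 'world_from_camera': [[-0.4872, -0.6214, 0.6136, 1.334], [0.8732, -0.3367, 0.3523, 0.4116], [-0.0123, 0.7074, 0.7067, 1.0001], [0.0, 0.0, 0.0, 1.0]]}
side {'mtx': [[486.6437, 0.0, 282.9494], [0.0, 486.6437, 211.6524], [0.0, 0.0, 1.0]], 'world_from_camera': [[-0.9937, 0.0922, -0.0643, 0.4356], [-0.112, -0.7636, 0.6359, 0.7837], [0.0095, 0.639, 0.7691, 1.1024], [0.0, 0.0, 0.0, 1.0]]}
wrist {'mtx': [[369.1864, 0.0, 277.2725], [0.0, 369.1864, 209.7333], [0.0, 0.0, 1.0]], 'mount': [[-0.0002, 0.2827, -0.9592, 0.0304], [0.0009, 0.9592, 0.2827, 0.0703], [1.0, -0.0009, -0.0005, -0.0007], [0.0, 0.0, 0.0, 1.0]]}
```

View pics/scene0.png

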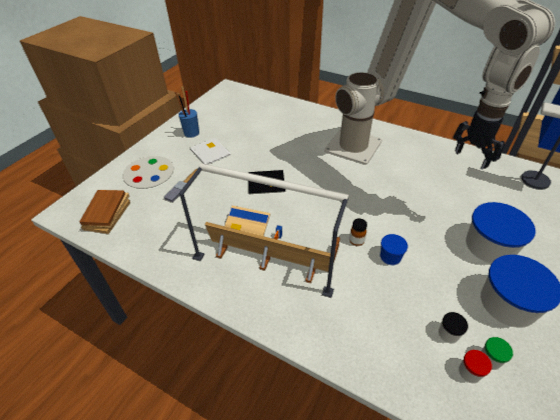

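View pics/side0.png

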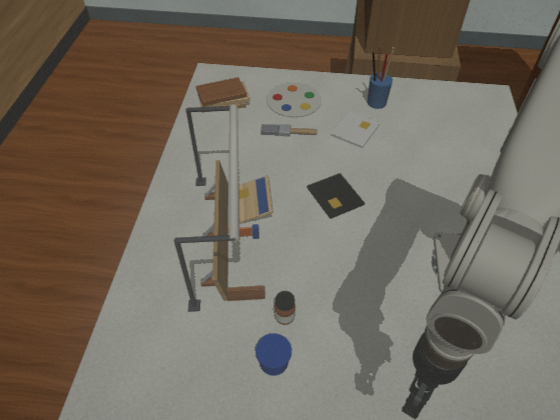

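View pics/wrist0.png

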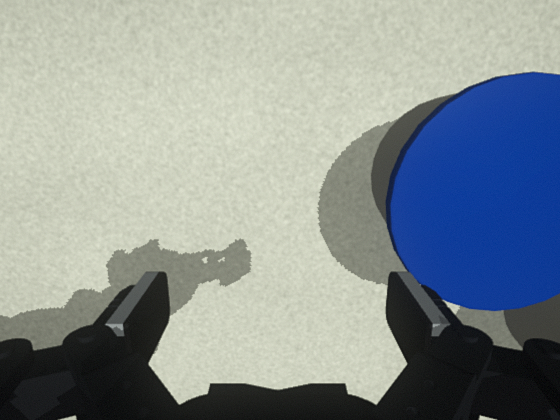

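```bash
cat > h.py <<'E'
import numpy as np,cv2
from workcell import bot
def ray(n,uv,cal=None):
    c=bot.get_calibration(n);K=np.array(c['mtx']);T=np.array(c['world_from_camera'])
    d=np.linalg.solve(K,np.array([uv[0],uv[1],1.]));d=np.array([d[0],-d[1],-d[2]])
    return T[:3,3],T[:3,:3]@d
def onz(n,uv,z):
    o,d=ray(n,uv);return o+d*(z-o[2])/d[2]
def tri(a,b): # a=(name,uv)
    o1,d1=ray(*a);o2,d2=ray(*b)
    A=np.stack([d1,-d2],1);s=np.linalg.lstsq(A,o2-o1,rcond=None)[0]
    p,q=o1+d1*s[0],o2+d2*s[1];return (p+q)/2,np.linalg.norm(p-q)
def proj(n,P):
    c=bot.get_calibration(n);K=np.array(c['mtx']);T=np.array(c['world_from_camera'])
    p=T[:3,:3].T@(np.array(P)-T[:3,3]);q=K@np.array([p[0],-p[1],-p[2]]);return q[:2]/q[2]
E
python3 - <<'E'
import cv2
a=cv2.imread('pics/side0.png');b=cv2.imread('pics/scene0.png')
cv2.imwrite('pics/side0c.png',cv2.resize(a[90:320,160:320],None,fx=3.4/1.33,fy=3.4/1.33,interpolation=cv2.INTER_CUBIC))
cv2.imwrite('pics/scene0c.png',cv2.resize(b[150:310,160:360],None,fx=3.7,fy=3.7,interpolation=cv2.INTER_CUBIC))
E
```

```text
(no output)
```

View pics/side0c.png

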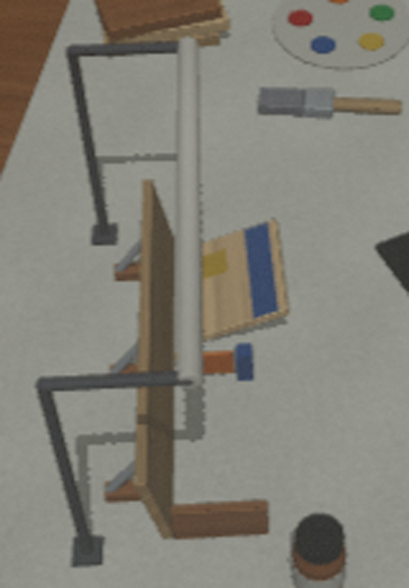

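View pics/scene0c.png

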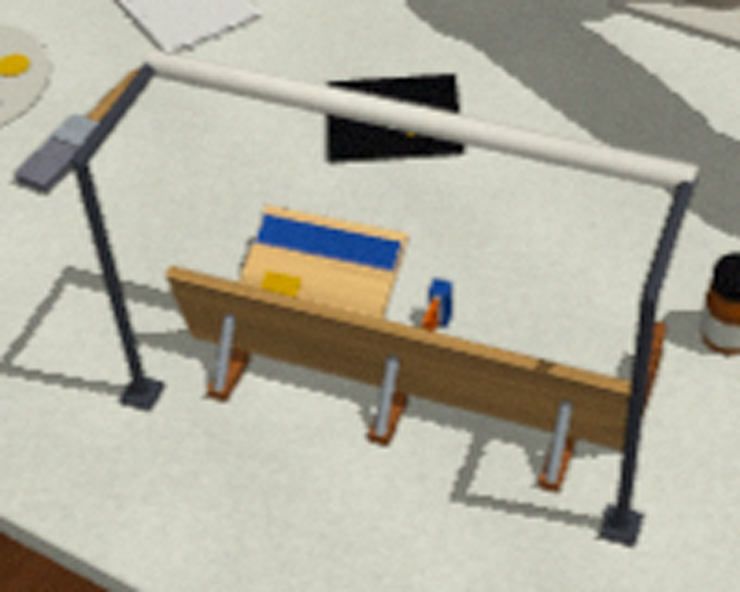

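```bash
cat > fit.py <<'E'
from h import *
from scipy.optimize import least_squares
S=lambda u,v:(160+u/2.5563,90+v/2.5563)
C=lambda u,v:(160+u/3.7,150+v/3.7)
ct,sn=np.cos(np.radians(10)),np.sin(np.radians(10))
top=[.105*sn,0,.105*ct]; topb=[.105*sn+.012*ct,0,.105*ct-.012*sn]
L=[('side',S(188,43),[-.035,-.22,.28]),('side',S(190,381),[-.035,.22,.28]),
('scene',C(153,67),[-.035,-.22,.28]),('scene',C(692,173),[-.035,.22,.28]),
('side',S(104,234),[.085,-.215,.0]),('side',S(88,552),[.085,.215,.0]),
('scene',C(141,397),[.085,-.215,.0]),('scene',C(621,528),[.085,.215,.0]),
('scene',C(440,290),[-.078,.005,.046]),('side',S(244,350),[-.078,.005,.046])]
def W(p,q):
    x,y,t=p;c,s=np.cos(t),np.sin(t);return [x+c*q[0]-s*q[1],y+s*q[0]+c*q[1],q[2]]
def r(p):return np.concatenate([proj(n,W(p,q))-np.array(uv) for n,uv,q in L])
f=least_squares(r,[.55,.1,0],loss='soft_l1')
print(f.x,np.round(r(f.x).reshape(-1,2),1).tolist())
p=f.x
def inv(q):
    c,s=np.cos(p[2]),np.sin(p[2]);d=np.array(q)-[p[0],p[1],0];return np.array([c*d[0]+s*d[1],-s*d[0]+c*d[1],d[2]])
# board raised corners
for nm,a,b in [('far-y',S(276,219),C(265,207)),('far+y',S(289,313),C(408,236))]:
    q,e=tri(('side',a),('scene',b));print(nm,inv(q).round(4),q.round(4),round(e,4))
for nm,a in [('jarS',S(320,535))]:print(inv(onz('side',a,.085)).round(3))
print('tub',inv(onz('side',(274,348),.066)).round(3),'brush',inv(onz('side',(289,131),0)).round(3))
E
python3 fit.py
```

```text
[ 0.67212859 -0.01980147  0.18366583] [[-0.6, -0.1], [-0.2, -0.1], [-0.9, -2.1], [1.1, 1.0], [-0.3, 0.5], [-0.3, -0.2], [0.7, -1.2], [0.3, -0.9], [0.2, -1.8], [-0.5, -0.8]]
far-y [-0.1233 -0.1876  0.0415] [ 0.5851 -0.2267  0.0415] 0.0023
far+y [-0.1306 -0.0457  0.0392] [ 0.5521 -0.0886  0.0392] 0.0008
[-0.142  0.26   0.085]
tub [-0.109  0.371  0.066] brush [-0.208 -0.436  0.   ]
```

```bash
cat > plan.py <<'E'
from h import *
from scipy.spatial.transform import Rotation as R, Slerp
P0=np.array([.6721,-.0198,0]);YAW=.1837
RS=R.from_euler('z',YAW).as_matrix()
TIP=.173
def target(tip,alpha,yaw=0,sgn=1,swap=False):
    """tip in store frame, alpha deg below horizontal, yaw deg of heading in store"""
    a,b=np.radians(alpha),np.radians(yaw)
    x=np.array([np.cos(a)*np.cos(b),np.cos(a)*np.sin(b),-np.sin(a)])
    z=sgn*np.array([-np.sin(b),np.cos(b),0]);
    if swap: z=sgn*np.cross(x,np.array([-np.sin(b),np.cos(b),0]))
    y=np.cross(z,x);M=RS@np.stack([x,y,z],1)
    return P0+RS@np.array(tip)-TIP*M[:,0],M
def cur():
    o=bot.get_obs();return o['eef_pos'],R.from_quat(o['tool_rot']).as_matrix(),o
def show():
    p,M,o=cur();t=RS.T@(p+TIP*M[:,0]-P0);m=RS.T@M
    print('t',round(o['clock'],2),'tip store',t.round(4),'alpha',np.degrees(np.arcsin(-m[2,0])).round(1),'yaw',np.degrees(np.arctan2(m[1,0],m[0,0])).round(1),'z',m[:,2].round(2),'F',(RS.T@o['ft_force']).round(2),'w',round(o['grip_width'],4),'q',o['joint_pos'].round(2))
def plan(tip,alpha,yaw=0,sgn=1,swap=False,n=None,prt=True):
    """straight TCP line + slerp; rows in tool frame"""
    p,M,o=cur();pt,Mt=target(tip,alpha,yaw,sgn,swap)
    rv=R.from_matrix(M.T@Mt).as_rotvec();d=np.linalg.norm(pt-p)
    n0=max(np.linalg.norm(rv)/.11,d/.036);n=n or int(np.ceil(n0))
    print('TCP target',pt.round(3),'n',n,'min',round(n0,1))
    rows=[]
    for i in range(n):
        Mi=M@R.from_rotvec(rv*i/n).as_matrix()
        rows.append(np.r_[Mi.T@((pt-p)/n),rv/n].round(4))
    for r in rows: print(','.join('%g'%v for v in r))
E
python3 -c "
from plan import *
show()
p,M,o=cur();print(M.round(2))
plan([-.17,-.117,.25],45)
plan([-.17,-.117,.25],45,0,-1)
" | cut -c1-200
python3 - <<'E'
import cv2,sys
sys.path.insert(0,'.')
E
```

```text
t 0.15 tip store [-0.3555  0.5404  0.231 ] alpha 89.9 yaw -126.7 z [ 0.6  0.8 -0. ] F [-0.66  0.55  0.86] w 0.0852 q [ 1.11  0.24  0.    1.34 -0.    1.57]
[[-0.   -0.89  0.45]
 [-0.    0.45  0.89]
 [-1.   -0.   -0.  ]]
TCP target [ 0.406 -0.188  0.372] n 19 min 18.4
0.0017,-0.0235,-0.0256,-0.0323,-0.0135,-0.0399
0.0023,-0.0226,-0.0264,-0.0323,-0.0135,-0.0399
0.0028,-0.0217,-0.0271,-0.0323,-0.0135,-0.0399
0.0033,-0.0207,-0.0278,-0.0323,-0.0135,-0.0399
0.0037,-0.0196,-0.0285,-0.0323,-0.0135,-0.0399
0.0041,-0.0185,-0.0292,-0.0323,-0.0135,-0.0399
0.0044,-0.0174,-0.0298,-0.0323,-0.0135,-0.0399
0.0047,-0.0162,-0.0304,-0.0323,-0.0135,-0.0399
0.0049,-0.0151,-0.031,-0.0323,-0.0135,-0.0399
0.005,-0.0139,-0.0315,-0.0323,-0.0135,-0.0399
0.0051,-0.0126,-0.032,-0.0323,-0.0135,-0.0399
0.0052,-0.0114,-0.0325,-0.0323,-0.0135,-0.0399
0.0052,-0.0101,-0.0329,-0.0323,-0.0135,-0.0399
0.0051,-0.0088,-0.0333,-0.0323,-0.0135,-0.0399
0.005,-0.0076,-0.0336,-0.0323,-0.0135,-0.0399
0.0048,-0.0063,-0.0339,-0.0323,-0.0135,-0.0399
0.0045,-0.005,-0.0341,-0.0323,-0.0135,-0.0399
0.0043,-0.0037,-0.0343,-0.0323,-0.0135,
[... 479 characters left out ...]
71,-0.0007,0.0971,-0.0403,0.0136
-0.0052,-0.027,0.0021,0.0971,-0.0403,0.0136
-0.0055,-0.0266,0.0049,0.0971,-0.0403,0.0136
-0.0056,-0.0259,0.0077,0.0971,-0.0403,0.0136
-0.0055,-0.0249,0.0104,0.0971,-0.0403,0.0136
-0.0054,-0.0237,0.013,0.0971,-0.0403,0.0136
-0.0051,-0.0222,0.0154,0.0971,-0.0403,0.0136
-0.0048,-0.0206,0.0177,0.0971,-0.0403,0.0136
-0.0043,-0.0187,0.0198,0.0971,-0.0403,0.0136
-0.0037,-0.0166,0.0217,0.0971,-0.0403,0.0136
-0.003,-0.0144,0.0233,0.0971,-0.0403,0.0136
-0.0022,-0.012,0.0247,0.0971,-0.0403,0.0136
-0.0013,-0.0095,0.0258,0.0971,-0.0403,0.0136
-0.0004,-0.007,0.0267,0.0971,-0.0403,0.0136
0.0006,-0.0044,0.0272,0.0971,-0.0403,0.0136
0.0017,-0.0017,0.0275,0.0971,-0.0403,0.0136
```

Emit:
arm_command(
  moves=[0.002, -0.023, -0.026, -0.032, -0.0135, -0.04, -1, 0.002, -0.023, -0.026, -0.032, -0.0135, -0.04, -1, 0.003, -0.022, -0.027, -0.032, -0.0135, -0.04, -1, 0.003, -0.021, -0.028, -0.032, -0.0135, -0.04, -1, 0.004, -0.02, -0.0285, -0.032, -0.0135, -0.04, -1, 0.004, -0.0185, -0.029, -0.032, -0.0135, -0.04, -1, 0.004, -0.017, -0.03, -0.032, -0.0135, -0.04, -1, 0.005, -0.016, -0.03, -0.032, -0.0135, -0.04, -1, 0.005, -0.015, -0.031, -0.032, -0.0135, -0.04, -1, 0.005, -0.014, -0.0315, -0.032, -0.0135, -0.04, -1],
)

```text
clock: 0.98
eef_pos: [0.324, 0.1062, 0.3835]
tool_rot: [-0.561, 0.398, 0.362, 0.629]
ft_force: [1.1, 0.9, 0.5]
grip_width: 0.0853
```

```bash
python3 -c "
from plan import *
show()
plan([-.2,-.117,.22],40)
"
```

```text
t 0.98 tip store [-0.2473  0.1759  0.2265] alpha 65.1 yaw -9.1 z [0.27 0.96 0.06] F [1.21 0.68 0.45] w 0.0853 q [ 0.37 -0.25 -0.59  0.82 -0.14  0.45]
TCP target [ 0.367 -0.196  0.331] n 9 min 8.6
0.0069,-0.0055,-0.0332,-0.0285,-0.0141,-0.0479
0.0067,-0.0042,-0.0334,-0.0285,-0.0141,-0.0479
0.0064,-0.0029,-0.0336,-0.0285,-0.0141,-0.0479
0.006,-0.0017,-0.0338,-0.0285,-0.0141,-0.0479
0.0056,-0.0004,-0.0339,-0.0285,-0.0141,-0.0479
0.0051,0.0008,-0.034,-0.0285,-0.0141,-0.0479
0.0046,0.002,-0.034,-0.0285,-0.0141,-0.0479
0.004,0.0032,-0.034,-0.0285,-0.0141,-0.0479
0.0033,0.0043,-0.0339,-0.0285,-0.0141,-0.0479
```

Emit:
arm_command(
  moves=[0.007, -0.0055, -0.033, -0.0285, -0.014, -0.048, -1, 0.0065, -0.004, -0.0335, -0.0285, -0.014, -0.048, -1, 0.0065, -0.003, -0.0335, -0.0285, -0.014, -0.048, -1, 0.006, -0.0015, -0.034, -0.0285, -0.014, -0.048, -1, 0.0055, -0.0005, -0.034, -0.0285, -0.014, -0.048, -1, 0.005, 0.001, -0.034, -0.0285, -0.014, -0.048, -1, 0.0045, 0.002, -0.034, -0.0285, -0.014, -0.048, -1, 0.004, 0.003, -0.034, -0.0285, -0.014, -0.048, -1, 0.003, 0.004, -0.034, -0.0285, -0.014, -0.048, -1, 0, 0, 0, 0, 0, 0, -1],
)

```text
clock: 1.82
eef_pos: [0.3638, -0.2152, 0.3342]
tool_rot: [0.694, -0.167, -0.288, -0.638]
ft_force: [0.2, -1.0, -0.4]
grip_width: 0.0856
```

```bash
python3 -c "
from plan import *
show()
cv2.imwrite('pics/w1.png',bot.camera('wrist')[:,:,::-1])
plan([-.19,-.117,.04],30)
"
```

```text
t 1.82 tip store [-0.2022 -0.1373  0.228 ] alpha 37.9 yaw -0.7 z [-0.    1.   -0.02] F [-0.   -0.99 -0.37] w 0.0856 q [-0.73 -0.04 -0.73  0.21  0.67 -0.68]
TCP target [ 0.359 -0.197  0.126] n 6 min 5.8
0.0211,0.0273,0.0034,0.0029,-0.0009,-0.0232
0.0205,0.0278,0.0033,0.0029,-0.0009,-0.0232
0.0198,0.0283,0.0032,0.0029,-0.0009,-0.0232
0.0192,0.0287,0.0031,0.0029,-0.0009,-0.0232
0.0185,0.0292,0.003,0.0029,-0.0009,-0.0232
0.0178,0.0296,0.0029,0.0029,-0.0009,-0.0232
```

View pics/w1.png

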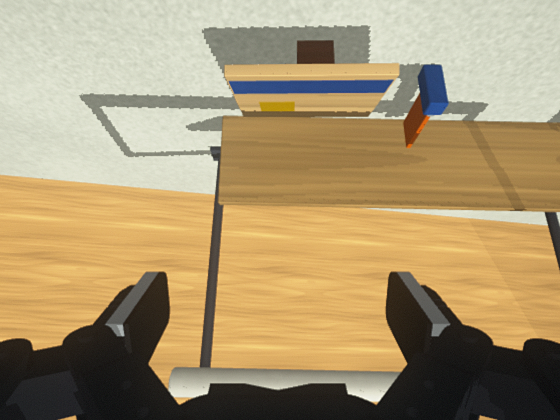

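```bash
cat >> plan.py <<'E'
def wray(uv):
    c=bot.get_calibration('wrist');K=np.array(c['mtx']);T=np.array(c['mount']);p,M,o=cur()
    d=np.linalg.solve(K,np.array([uv[0],uv[1],1.]));d=np.array([d[0],-d[1],-d[2]])
    return RS.T@(p+M@T[:3,3]-P0),RS.T@M@T[:3,:3]@d
def wz(uv,z):
    o,d=wray(uv);return (o+d*(z-o[2])/d[2]).round(4)
E
python3 -c "
from plan import *
for uv,z,n in [((226,65),.041,'edge under L'),((398,64),.041,'edge under R'),((229,80),.0504,'edge top L'),((397,78),.0504,'edge top R'),((242,110),.009,'low L'),((360,116),.009,'low R'),((298,41),0,'prop'),((334,41),0,'prop'),((400,122),0,'foot'),((515,122),0,'foot'),((222,117),0,'foot L end'),((219,205),.1034,'top L'),((424,67),.046,'post'),((441,66),.046,'post')]: print(n,wz(uv,z))
"
python3 - <<'E'
import cv2
a=cv2.imread('pics/w1.png');cv2.imwrite('pics/w1c.png',cv2.resize(a[20:215,190:460],None,fx=2.9,fy=2.9,interpolation=cv2.INTER_CUBIC))
E
```

```text
edge under L [-0.123  -0.1803  0.041 ]
edge under R [-0.1275 -0.0426  0.041 ]
edge top L [-0.1165 -0.178   0.0504]
edge top R [-0.1223 -0.0428  0.0504]
low L [-0.0213 -0.1774  0.009 ]
low R [-0.0143 -0.0465  0.009 ]
prop [-0.1094 -0.1211  0.    ]
prop [-0.1101 -0.0894  0.    ]
foot [0.0084 0.0062 0.    ]
foot [0.0044 0.1394 0.    ]
foot L end [ 0.0048 -0.2034  0.    ]
top L [ 0.0242 -0.202   0.1034]
post [-0.1301 -0.0235  0.046 ]
post [-0.1315 -0.0108  0.046 ]
```

View pics/w1c.png

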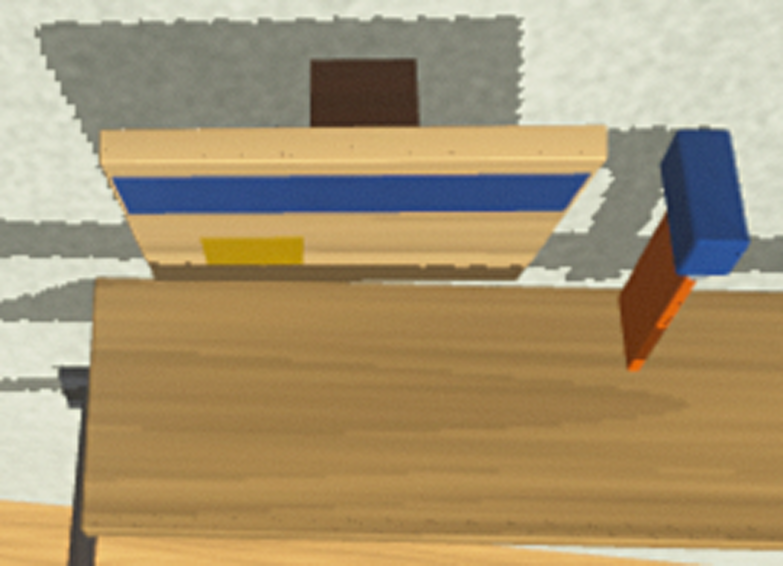

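```bash
sed -i 's/^TIP=.173/TIP=.160/' plan.py; python3 -c "
from plan import *
show()
plan([-.19,-.109,.06],35)
"
```

```text
t 1.87 tip store [-0.2127 -0.1346  0.2355] alpha 38.0 yaw -0.5 z [-0.01  1.   -0.02] F [-0.03  0.97  0.21] w 0.0858 q [-0.72 -0.05 -0.73  0.22  0.66 -0.68]
TCP target [ 0.376 -0.186  0.152] n 6 min 5.1
0.021,0.022,0.0046,0.0029,-0.001,-0.0086
0.0208,0.0222,0.0045,0.0029,-0.001,-0.0086
0.0206,0.0224,0.0044,0.0029,-0.001,-0.0086
0.0204,0.0226,0.0044,0.0029,-0.001,-0.0086
0.0202,0.0228,0.0043,0.0029,-0.001,-0.0086
0.02,0.023,0.0042,0.0029,-0.001,-0.0086
```

Emit:
arm_command(
  moves=[0.021, 0.022, 0.0045, 0.003, -0.001, -0.0085, -1, 0.021, 0.022, 0.0045, 0.003, -0.001, -0.0085, -1, 0.0205, 0.0225, 0.0045, 0.003, -0.001, -0.0085, -1, 0.0205, 0.0225, 0.0045, 0.003, -0.001, -0.0085, -1, 0.02, 0.023, 0.0045, 0.003, -0.001, -0.0085, -1, 0.02, 0.023, 0.0045, 0.003, -0.001, -0.0085, -1, 0, 0, 0, 0, 0, 0, -1],
)

```text
clock: 2.45
eef_pos: [0.3783, -0.1823, 0.1485]
tool_rot: [0.69, -0.151, -0.273, -0.653]
ft_force: [-2.4, 1.2, -1.0]
grip_width: 0.0859
```

```bash
python3 -c "
from plan import *
show()
plan([-.16,-.109,.021],35,n=3)
a=bot.camera('side')[90:290,160:360,::-1]
cv2.imwrite('pics/s2.png',cv2.resize(a,None,fx=3,fy=3,interpolation=cv2.INTER_CUBIC))
"
```

```text
t 2.45 tip store [-0.1876 -0.1062  0.0566] alpha 35.0 yaw -0.1 z [0. 1. 0.] F [-2.11  1.63 -1.01] w 0.0859 q [-0.64  0.46 -1.   -0.66  0.64 -0.55]
TCP target [ 0.406 -0.18   0.113] n 3 min 1.3
0.0143,0.0045,-0.001,-0.0007,-0.0003,-0.0002
0.0143,0.0045,-0.001,-0.0007,-0.0003,-0.0002
0.0143,0.0045,-0.001,-0.0007,-0.0003,-0.0002
```

View pics/s2.png

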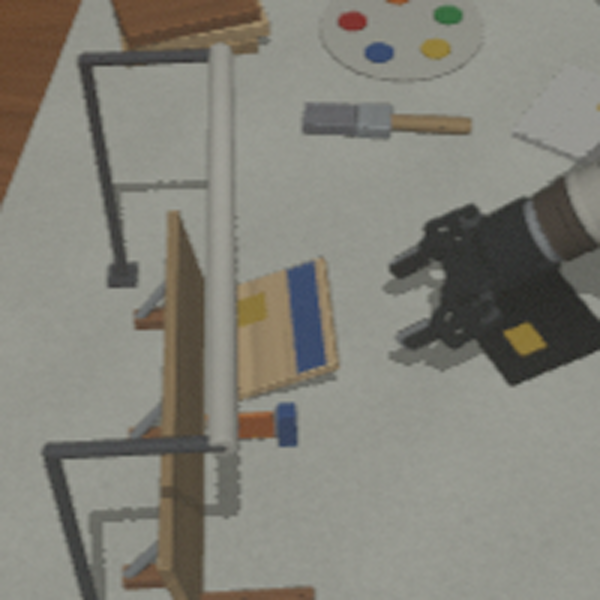

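Emit:
arm_command(
  moves=[0.0145, 0.0045, -0.001, 0, 0, 0, -1, 0.0145, 0.0045, -0.001, 0, 0, 0, -1, 0.0145, 0.0045, -0.001, 0, 0, 0, -1, 0.0, 0.0, 0, 0, 0, 0, -1],
)

```text
clock: 2.83
eef_pos: [0.4109, -0.1804, 0.1239]
tool_rot: [0.695, -0.146, -0.27, -0.65]
ft_force: [0.1, -0.0, -0.4]
grip_width: 0.0856
```

```bash
python3 -c "
from plan import *
show()
plan([-.12,-.109,.021],35,n=3)
"
```

```text
t 2.83 tip store [-0.1541 -0.1107  0.0335] alpha 34.4 yaw -0.2 z [-0.    1.   -0.01] F [ 0.13 -0.03 -0.35] w 0.0856 q [-0.58  0.56 -0.96 -0.77  0.6  -0.5 ]
TCP target [ 0.445 -0.173  0.113] n 3 min 1.0
0.0117,-0.0036,0.0004,0.0032,-0.0011,0.0036
0.0117,-0.0036,0.0004,0.0032,-0.0011,0.0036
0.0117,-0.0036,0.0004,0.0032,-0.0011,0.0036
```

Emit:
arm_command(
  moves=[0.007, 0.006, 0.001, 0.003, -0.001, 0.004, -1, 0.008, 0.006, 0, 0.003, -0.001, 0.004, -1, 0, 0, 0, 0, 0, 0, -1],
)

```text
clock: 3.08
eef_pos: [0.4192, -0.1795, 0.113]
tool_rot: [0.697, -0.145, -0.268, -0.649]
ft_force: [0.3, 0.4, 0.0]
grip_width: 0.0853
```

```bash
python3 -c "
from plan import *
show()
plan([-.11,-.109,.021],35,n=3)
"
```

```text
t 3.08 tip store [-0.1455 -0.1117  0.023 ] alpha 34.2 yaw -0.4 z [-0.    1.   -0.01] F [0.41 0.34 0.02] w 0.0853 q [-0.56  0.61 -0.95 -0.81  0.59 -0.49]
TCP target [ 0.455 -0.171  0.113] n 3 min 1.0
0.0102,-0.0068,0.0006,0.0043,-0.0019,0.0045
0.0101,-0.0069,0.0006,0.0043,-0.0019,0.0045
0.0101,-0.0069,0.0006,0.0043,-0.0019,0.0045
```

Emit:
arm_command(
  moves=[0.01, -0.007, 0.0005, 0.004, -0.002, 0.005, -1, 0.01, -0.007, 0.0005, 0.004, -0.002, 0.005, -1, 0.01, -0.007, 0.0005, 0.004, -0.002, 0.005, -1, 0, 0, 0, 0, 0, 0, -1],
)

```text
clock: 3.42
eef_pos: [0.4579, -0.1712, 0.1162]
tool_rot: [0.691, -0.151, -0.273, -0.652]
ft_force: [-0.8, 0.1, -0.1]
grip_width: 0.0858
```

```bash
python3 -c "
from plan import *
show()
cv2.imwrite('pics/w3.png',bot.camera('wrist')[:,:,::-1])
plan([-.095,-.109,.030],35,n=3)
a=bot.camera('scene')[160:290,180:360,::-1]
cv2.imwrite('pics/c3.png',cv2.resize(a,None,fx=4,fy=4,interpolation=cv2.INTER_CUBIC))
"
```

```text
t 3.42 tip store [-0.1072 -0.11    0.0243] alpha 35.1 yaw -0.1 z [ 0.  1. -0.] F [-0.81  0.26 -0.1 ] w 0.0858 q [-0.49  0.6  -0.87 -0.74  0.54 -0.43]
TCP target [ 0.47  -0.168  0.122] n 3 min 0.4
0.0024,-0.0041,0.0001,-0.0003,-0.0006,-0.0006
0.0024,-0.0041,0.0001,-0.0003,-0.0006,-0.0006
0.0024,-0.0041,0.0001,-0.0003,-0.0006,-0.0006
```

View pics/w3.png

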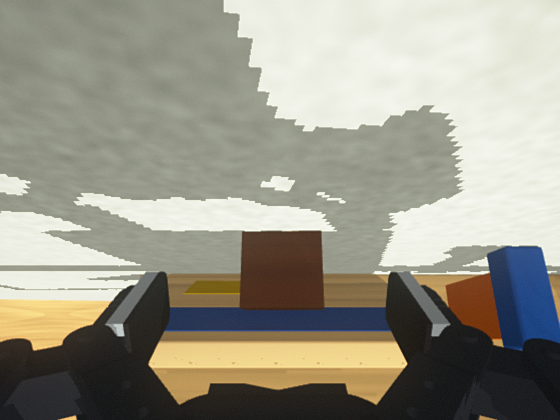

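View pics/c3.png

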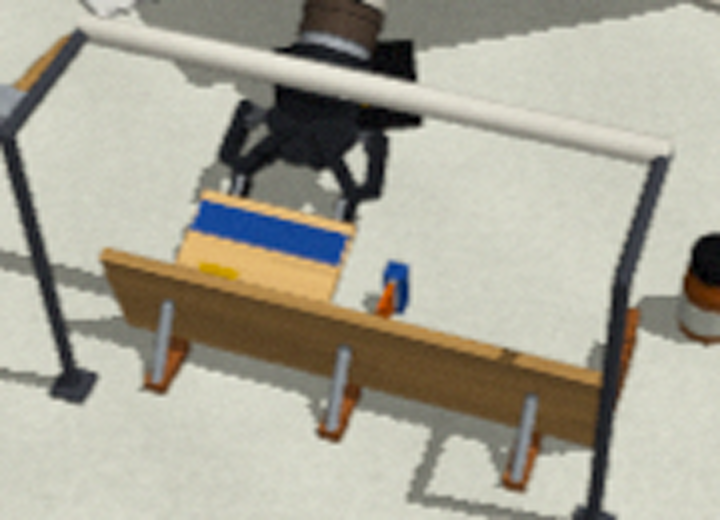

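Emit:
arm_command(
  moves=[0.004, -0.007, 0, 0, 0, 0, -1, 0.004, -0.007, 0, 0, 0, 0, -1, 0.004, -0.007, 0, 0, 0, 0, -1, 0, 0, 0, 0, 0, 0, -1],
)

```text
clock: 3.85
eef_pos: [0.4774, -0.1662, 0.1255]
tool_rot: [0.689, -0.153, -0.275, -0.653]
ft_force: [1.3, -0.1, -0.1]
grip_width: 0.0853
```

```bash
python3 -c "
from plan import *
show()
plan([-.073,-.109,.060],35,n=4)
a=bot.camera('side')[120:270,180:350,::-1]
cv2.imwrite('pics/s4.png',cv2.resize(a,None,fx=4,fy=4,interpolation=cv2.INTER_CUBIC))
"
```

```text
t 3.85 tip store [-0.0878 -0.1084  0.0328] alpha 35.4 yaw -0.0 z [0. 1. 0.] F [ 1.27 -0.32 -0.05] w 0.0853 q [-0.46  0.58 -0.83 -0.68  0.51 -0.41]
TCP target [ 0.491 -0.164  0.152] n 4 min 0.8
-0.0009,-0.0074,-0.0001,-0.0013,-0.0002,-0.0018
-0.0009,-0.0074,-0.0001,-0.0013,-0.0002,-0.0018
-0.0009,-0.0074,-0.0001,-0.0013,-0.0002,-0.0018
-0.0009,-0.0074,-0.0002,-0.0013,-0.0002,-0.0018
```

View pics/s4.png

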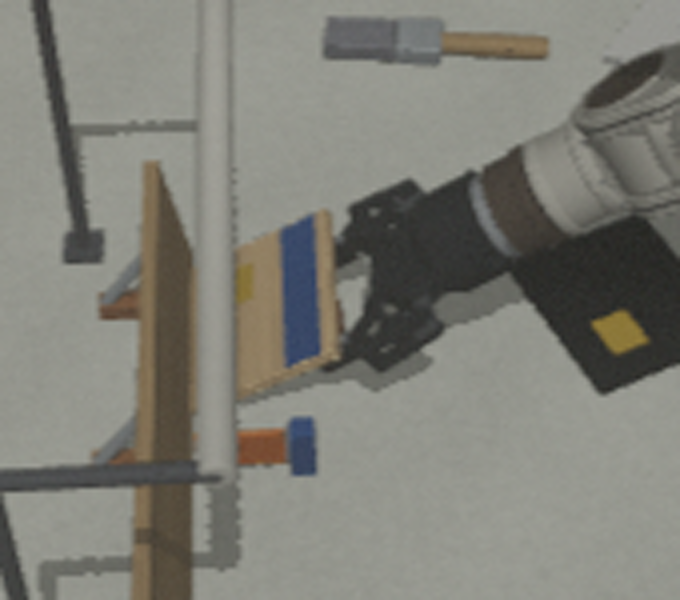

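Emit:
arm_command(
  moves=[-0.001, -0.0075, 0, 0, 0, 0, -1, -0.001, -0.0075, 0, 0, 0, 0, -1, -0.001, -0.0075, 0, 0, 0, 0, -1, -0.001, -0.0075, 0, 0, 0, 0, -1, 0, 0, 0, 0, 0, 0, -1],
)

```text
clock: 4.32
eef_pos: [0.4911, -0.1634, 0.1532]
tool_rot: [0.688, -0.155, -0.276, -0.653]
ft_force: [0.3, 0.3, -0.4]
grip_width: 0.0852
```

```bash
python3 -c "
from plan import *
show()
plan([-.046,-.109,.077],35,n=4)
a=bot.camera('side')[120:270,180:350,::-1]
cv2.imwrite('pics/s5.png',cv2.resize(a,None,fx=4,fy=4,interpolation=cv2.INTER_CUBIC))
"
```

```text
t 4.32 tip store [-0.0742 -0.1082  0.0601] alpha 35.6 yaw -0.0 z [0.   1.   0.01] F [ 0.39  0.23 -0.44] w 0.0852 q [-0.44  0.51 -0.79 -0.58  0.49 -0.39]
TCP target [ 0.518 -0.159  0.169] n 4 min 0.9
0.0033,-0.0071,-0.0002,-0.0019,-0.0001,-0.0027
0.0033,-0.0071,-0.0002,-0.0019,-0.0001,-0.0027
0.0033,-0.0071,-0.0002,-0.0019,-0.0001,-0.0027
0.0033,-0.0071,-0.0002,-0.0019,-0.0001,-0.0027
```

View pics/s5.png

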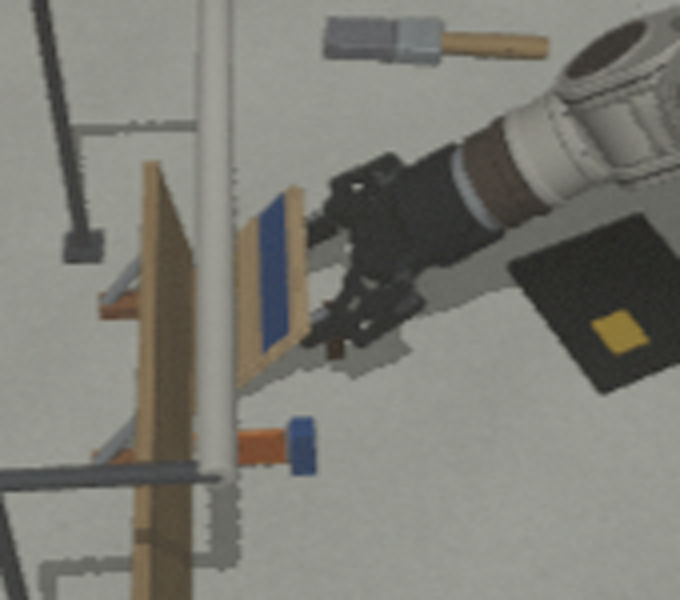

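Emit:
arm_command(
  moves=[0.0035, -0.007, 0, 0, 0, 0, -1, 0.0035, -0.007, 0, 0, 0, 0, -1, 0.0035, -0.007, 0, 0, 0, 0, -1, 0.0035, -0.007, 0, 0, 0, 0, -1, 0, 0, 0, 0, 0, 0, -1],
)

```text
clock: 4.78
eef_pos: [0.5197, -0.1581, 0.168]
tool_rot: [0.687, -0.156, -0.277, -0.654]
ft_force: [-0.0, -0.1, 0.6]
grip_width: 0.0854
```

```bash
python3 -c "
from plan import *
show()
plan([-.018,-.109,.083],35,n=4)
a=bot.camera('side')[120:270,180:350,::-1]
cv2.imwrite('pics/s6.png',cv2.resize(a,None,fx=4,fy=4,interpolation=cv2.INTER_CUBIC))
"
```

```text
t 4.78 tip store [-0.0452 -0.1082  0.0745] alpha 35.7 yaw -0.0 z [0.01 1.   0.01] F [-0.04 -0.07  0.58] w 0.0854 q [-0.4   0.49 -0.73 -0.51  0.47 -0.36]
TCP target [ 0.545 -0.154  0.175] n 4 min 0.7
0.0043,-0.0052,-0.0002,-0.0025,-0.0001,-0.0033
0.0043,-0.0052,-0.0002,-0.0025,-0.0001,-0.0033
0.0043,-0.0051,-0.0002,-0.0025,-0.0001,-0.0033
0.0043,-0.0051,-0.0002,-0.0025,-0.0001,-0.0033
```

View pics/s6.png

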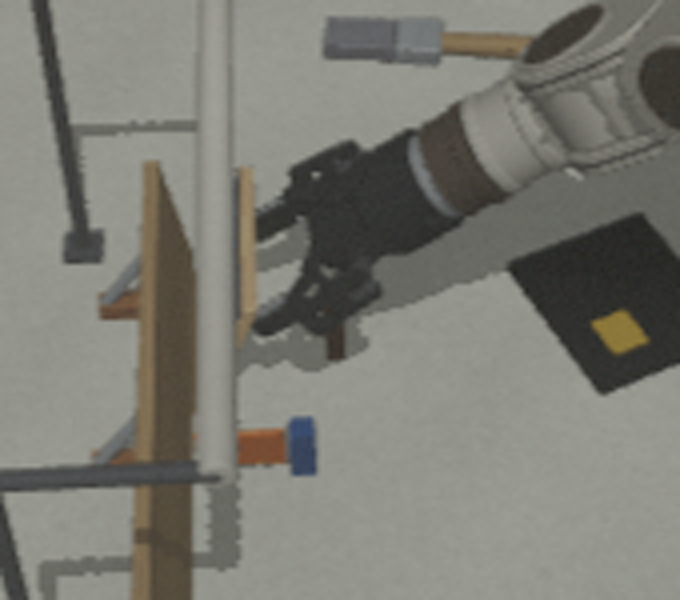

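Emit:
arm_command(
  moves=[0.0045, -0.005, 0, 0, 0, 0, -1, 0.0045, -0.005, 0, 0, 0, 0, -1, 0.0045, -0.005, 0, 0, 0, 0, -1, 0.0045, -0.005, 0, 0, 0, 0, -1, 0, 0, 0, 0, 0, 0, -1],
)

```text
clock: 5.25
eef_pos: [0.5476, -0.1528, 0.1734]
tool_rot: [0.686, -0.156, -0.278, -0.654]
ft_force: [0.6, -0.5, 0.4]
grip_width: 0.0855
```

```bash
python3 -c "
from plan import *
show()
cv2.imwrite('pics/w7.png',bot.camera('wrist')[:,:,::-1])
a=bot.camera('scene')[160:290,180:360,::-1]
cv2.imwrite('pics/s7.png',cv2.resize(a,None,fx=4,fy=4,interpolation=cv2.INTER_CUBIC))
"
```

```text
t 5.25 tip store [-0.0169 -0.108   0.0797] alpha 35.8 yaw 0.0 z [0.01 1.   0.01] F [ 0.49 -0.56  0.45] w 0.0855 q [-0.37  0.51 -0.66 -0.47  0.44 -0.34]
```

View pics/s7.png

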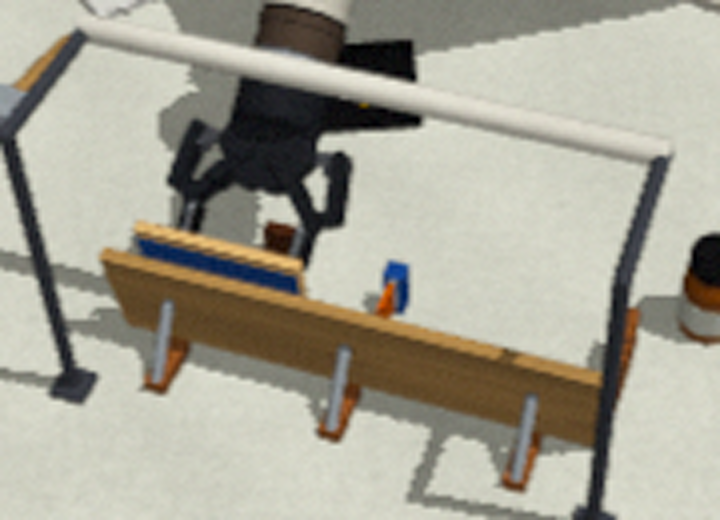

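View pics/w7.png

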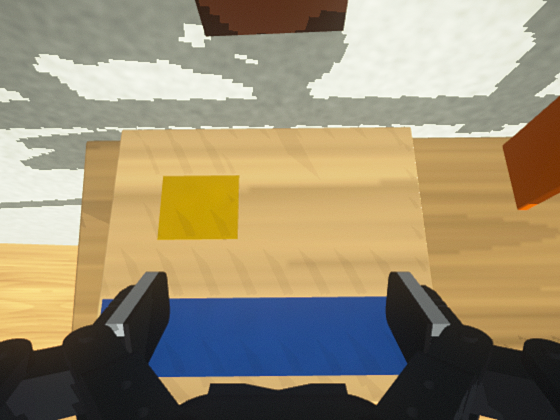

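Emit:
arm_command(
  moves=[0.0042, -0.003, 0, 0, 0, 0, -1, 0.0042, -0.003, 0, 0, 0, 0, -1, 0.0042, -0.003, 0, 0, 0, 0, -1, 0.0042, -0.003, 0, 0, 0, 0, -1, 0.003, -0.002, 0, 0, 0, 0, -1, 0, 0, 0, 0, 0, 0, -1, 0, 0, 0, 0, 0, 0, -1],
)

```text
clock: 5.93
eef_pos: [0.5643, -0.1494, 0.1716]
tool_rot: [0.683, -0.161, -0.28, -0.655]
ft_force: [0.4, -0.4, -0.4]
grip_width: 0.0859
```

```bash
python3 -c "
from plan import *
show()
cv2.imwrite('pics/w8.png',bot.camera('wrist')[:,:,::-1])
a=bot.camera('scene')[160:290,180:360,::-1]
cv2.imwrite('pics/s8.png',cv2.resize(a,None,fx=4,fy=4,interpolation=cv2.INTER_CUBIC))
"
```

```text
t 5.93 tip store [-0.0009 -0.1078  0.0766] alpha 36.4 yaw -0.0 z [0.01 1.   0.02] F [ 0.36 -0.48 -0.41] w 0.0859 q [-0.35  0.52 -0.63 -0.44  0.42 -0.32]
```

View pics/s8.png

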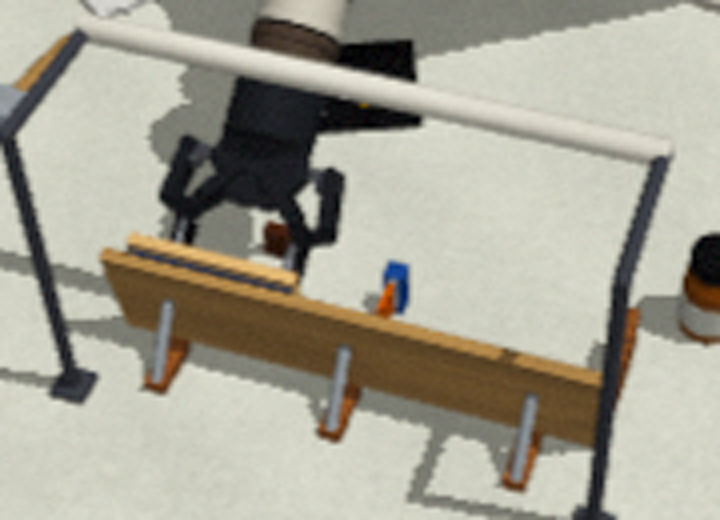

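View pics/w8.png

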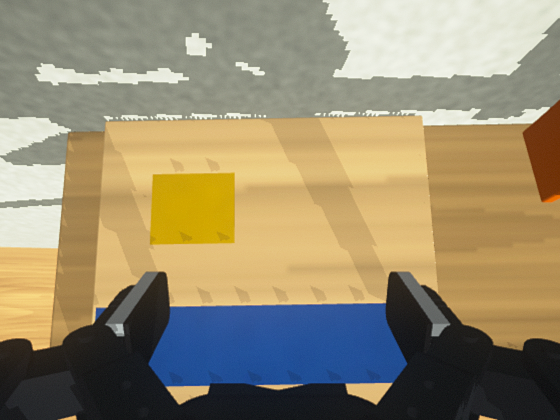

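Emit:
arm_command(
  moves=[0.0042, -0.003, 0, 0, 0, 0, -1, 0.0042, -0.003, 0, 0, 0, 0, -1, 0.0042, -0.003, 0, 0, 0, 0, -1, 0.0042, -0.003, 0, 0, 0, 0, -1, 0, 0, 0, 0, 0, 0, -1, 0, 0, 0, 0, 0, 0, -1],
)

```text
clock: 6.53
eef_pos: [0.5648, -0.1499, 0.1731]
tool_rot: [0.675, -0.168, -0.283, -0.66]
ft_force: [0.1, 0.0, -0.0]
grip_width: 0.0853
```

```bash
python3 -c "
from plan import *
show()
cv2.imwrite('pics/w9.png',bot.camera('wrist')[:,:,::-1])
a=bot.camera('scene')[160:290,180:360,::-1]
cv2.imwrite('pics/s9.png',cv2.resize(a,None,fx=4,fy=4,interpolation=cv2.INTER_CUBIC))
"
```

```text
t 6.53 tip store [-0.0017 -0.1082  0.0764] alpha 37.2 yaw 0.0 z [0.02 1.   0.03] F [ 0.13 -0.01 -0.03] w 0.0853 q [-0.35  0.52 -0.62 -0.41  0.42 -0.3 ]
```

View pics/s9.png

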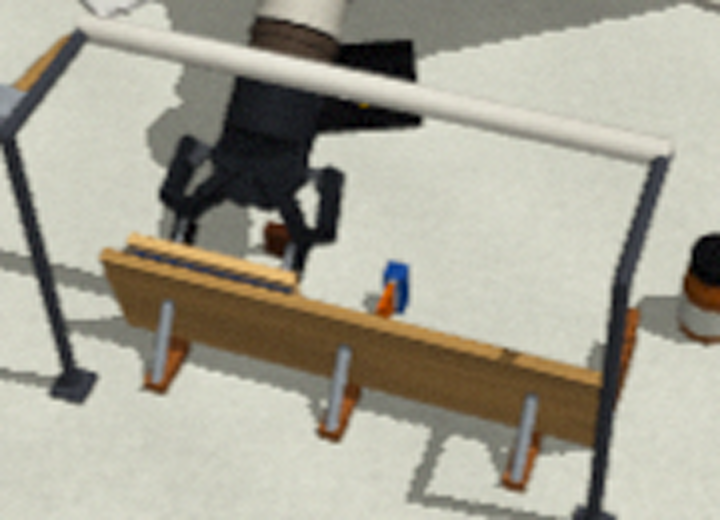

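View pics/w9.png

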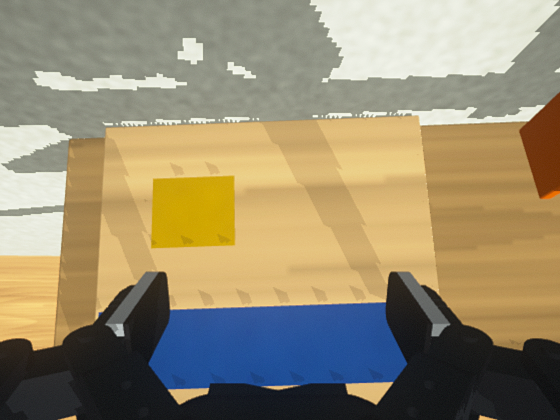

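Emit:
arm_command(
  moves=[-0.015, 0, 0, 0, 0, 0, -1, -0.02, 0, 0, 0, 0, 0, -1, -0.03, 0, 0, 0, 0, 0, -1, -0.03, 0, 0, 0, 0, 0, -1, 0, 0, 0, 0, 0, 0, -1],
)

```text
clock: 7.05
eef_pos: [0.4945, -0.1621, 0.2295]
tool_rot: [0.676, -0.166, -0.285, -0.659]
ft_force: [0.1, 0.1, -0.1]
grip_width: 0.0852
```

```bash
python3 -c "
from plan import *
show()
cv2.imwrite('pics/w10.png',bot.camera('wrist')[:,:,::-1])
plan([-.12,-.235,.09],40,n=6)
"
```

```text
t 7.05 tip store [-0.0731 -0.1065  0.1328] alpha 37.2 yaw 0.5 z [0.02 1.   0.03] F [ 0.14  0.04 -0.12] w 0.0852 q [-0.43  0.31 -0.72 -0.28  0.49 -0.37]
TCP target [ 0.477 -0.295  0.193] n 6 min 3.9
-0.0022,0.0085,-0.0215,-0.0055,0.0012,0.0083
-0.0021,0.0086,-0.0214,-0.0055,0.0012,0.0083
-0.002,0.0087,-0.0214,-0.0055,0.0012,0.0083
-0.0019,0.0089,-0.0213,-0.0055,0.0012,0.0083
-0.0018,0.009,-0.0213,-0.0055,0.0012,0.0083
-0.0017,0.0091,-0.0213,-0.0055,0.0012,0.0083
```

View pics/w10.png

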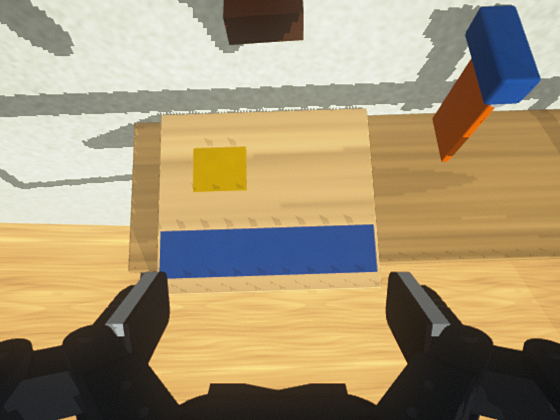

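```bash
python3 -c "
from plan import *
for uv,z,n in [((160,115),0,'foot L'),((366,109),0,'foot R'),((160,289),.118,'top L'),((380,287),.118,'top R'),((137,123),0,'fence L'),((385,113),0,'fence'),((470,113),0,'fence')]: print(n,wz(uv,z))
"
```

```text
foot L [-0.0036 -0.186   0.    ]
foot R [-0.0024 -0.0438  0.    ]
top L [ 0.0022 -0.1782  0.118 ]
top R [ 0.0229 -0.0431  0.118 ]
fence L [ 0.0049 -0.2051  0.    ]
fence [ 0.003  -0.0293  0.    ]
fence [0.0065 0.0322 0.    ]
```

```bash
sed -i 's/^TIP=.160/TIP=.173/' plan.py; python3 -c "
from plan import *
show()
plan([-.11,-.230,.075],30,n=7)
"
```

```text
t 7.1 tip store [-0.0615 -0.1067  0.1246] alpha 37.1 yaw 0.4 z [0.01 1.   0.03] F [ 0.04 -0.42 -0.45] w 0.0852 q [-0.43  0.32 -0.72 -0.29  0.48 -0.37]
TCP target [ 0.459 -0.293  0.161] n 7 min 4.2
-0.0012,0.0123,-0.0179,-0.0048,0.0006,-0.0178
-0.0014,0.0124,-0.0178,-0.0048,0.0006,-0.0178
-0.0016,0.0124,-0.0178,-0.0048,0.0006,-0.0178
-0.0018,0.0125,-0.0177,-0.0048,0.0006,-0.0178
-0.002,0.0125,-0.0176,-0.0048,0.0006,-0.0178
-0.0022,0.0126,-0.0176,-0.0048,0.0006,-0.0178
-0.0024,0.0126,-0.0175,-0.0048,0.0006,-0.0178
```

Emit:
arm_command(
  moves=[-0.003, 0.01, -0.018, -0.005, 0.0005, -0.018, 1, -0.003, 0.012, -0.018, -0.005, 0.0005, -0.018, 1, -0.0015, 0.0125, -0.018, -0.005, 0.0005, -0.018, 1, -0.002, 0.0125, -0.018, -0.005, 0.0005, -0.018, 1, -0.002, 0.0125, -0.0175, -0.005, 0.0005, -0.018, 1, -0.002, 0.0125, -0.0175, -0.005, 0.0005, -0.018, 1, -0.0025, 0.0125, -0.0175, -0.005, 0.0005, -0.018, 1, 0, 0, 0, 0, 0, 0, 1],
)

```text
clock: 7.77
eef_pos: [0.4696, -0.2994, 0.1618]
tool_rot: [0.703, -0.109, -0.243, -0.66]
ft_force: [0.5, 0.4, -0.3]
grip_width: 0.0001
```

```bash
python3 -c "
from plan import *
show()
plan([-.03,-.218,.062],30,n=4)
cv2.imwrite('pics/w11.png',bot.camera('wrist')[:,:,::-1])
a=bot.camera('side')[120:270,180:350,::-1]
cv2.imwrite('pics/s11.png',cv2.resize(a,None,fx=4,fy=4,interpolation=cv2.INTER_CUBIC))
"
```

```text
t 7.77 tip store [-0.099  -0.2365  0.0777] alpha 29.1 yaw 0.5 z [-0.02  1.   -0.01] F [ 0.58  0.3  -0.33] w 0.0001 q [-0.73  0.56 -0.65 -0.47  0.77 -0.59]
TCP target [ 0.535 -0.267  0.148] n 4 min 2.1
0.017,-0.0057,0.0047,0.0044,0.002,0.0039
0.017,-0.0058,0.0048,0.0044,0.002,0.0039
0.017,-0.0058,0.0048,0.0044,0.002,0.0039
0.0169,-0.0059,0.0049,0.0044,0.002,0.0039
```

View pics/w11.png

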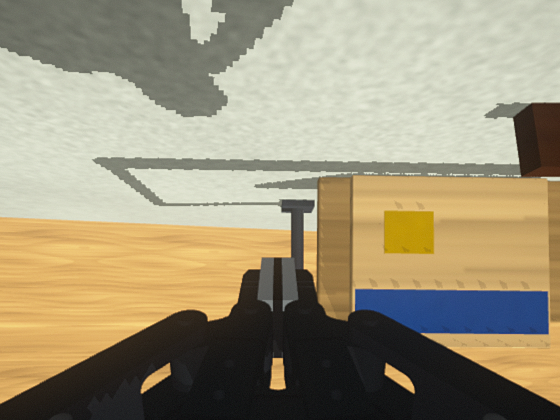

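View pics/s11.png

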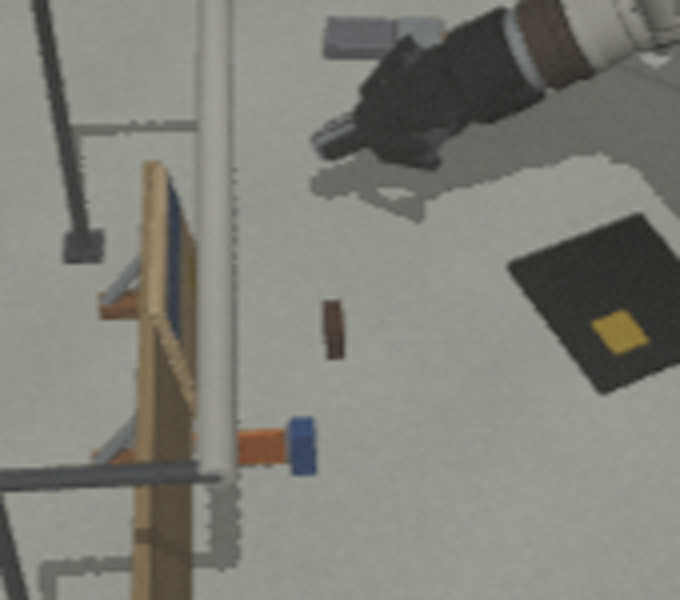

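Emit:
arm_command(
  moves=[0.017, -0.006, 0.004, 0.0045, 0.002, 0.004, 1, 0.017, -0.006, 0.004, 0.0045, 0.002, 0.004, 1, 0.017, -0.006, 0.004, 0.0045, 0.002, 0.004, 1, 0.017, -0.006, 0.004, 0.0045, 0.002, 0.004, 1, 0, 0, 0, 0, 0, 0, 1],
)

```text
clock: 8.28
eef_pos: [0.5423, -0.2621, 0.1504]
tool_rot: [0.696, -0.117, -0.248, -0.663]
ft_force: [0.9, -0.5, 0.8]
grip_width: -0.0
```

```bash
python3 -c "
from plan import *
show()
plan([.004,-.215,.062],30,n=3)
cv2.imwrite('pics/w12.png',bot.camera('wrist')[:,:,::-1])
"
```

```text
t 8.28 tip store [-0.0221 -0.2131  0.0639] alpha 30.0 yaw 0.5 z [-0.01  1.    0.  ] F [ 0.81 -0.67  0.78] w -0.0 q [-0.58  0.62 -0.58 -0.52  0.65 -0.45]
TCP target [ 0.568 -0.258  0.148] n 3 min 0.7
0.0078,-0.0038,-0.0002,0.0005,0.0026,0.0001
0.0078,-0.0038,-0.0002,0.0005,0.0026,0.0001
0.0078,-0.0038,-0.0002,0.0005,0.0026,0.0001
```

View pics/w12.png

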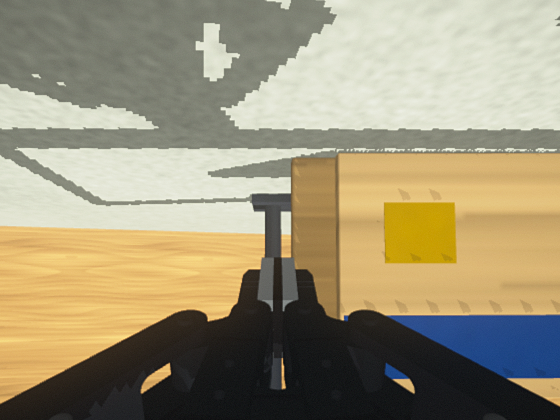

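Emit:
arm_command(
  moves=[0.008, -0.004, 0, 0, 0.0025, 0, 1, 0.008, -0.004, 0, 0, 0.0025, 0, 1, 0.008, -0.004, 0, 0, 0.0025, 0, 1, 0, 0, 0, 0, 0, 0, 1],
)

```text
clock: 8.67
eef_pos: [0.5698, -0.2548, 0.1494]
tool_rot: [0.697, -0.119, -0.246, -0.663]
ft_force: [0.2, -1.2, -0.1]
grip_width: -0.0004
```

```bash
python3 -c "
from plan import *
show()
plan([.004,-.17,.062],30,n=5)
"
```

```text
t 8.67 tip store [ 0.0063 -0.212   0.0628] alpha 30.0 yaw 0.1 z [-0.  1. -0.] F [ 0.01 -1.22 -0.13] w -0.0004 q [-0.54  0.65 -0.53 -0.52  0.61 -0.42]
TCP target [ 0.56  -0.214  0.148] n 5 min 1.2
-0.0003,0.0004,0.0085,0.0004,0.0004,-0.0001
-0.0003,0.0004,0.0085,0.0004,0.0004,-0.0001
-0.0003,0.0004,0.0085,0.0004,0.0004,-0.0001
-0.0003,0.0004,0.0085,0.0004,0.0004,-0.0001
-0.0003,0.0004,0.0085,0.0004,0.0004,-0.0001
```

Emit:
arm_command(
  moves=[-0.0005, 0.0003, 0.008, 0, 0, 0, 1, -0.0005, 0.0003, 0.008, 0, 0, 0, 1, 0, 0, 0.008, 0, 0, 0, 1, 0, 0, 0.008, 0, 0, 0, 1, 0, 0, 0.008, 0, 0, 0, 1, 0, 0, 0.008, 0, 0, 0, 1, 0, 0, 0, 0, 0, 0, 1],
)

```text
clock: 9.25
eef_pos: [0.5574, -0.2042, 0.1495]
tool_rot: [0.697, -0.12, -0.245, -0.663]
ft_force: [-1.1, 0.1, -0.2]
grip_width: 0.0
```

```bash
python3 -c "
from plan import *
show()
plan([.004,-.12,.062],30,n=5)
cv2.imwrite('pics/w13.png',bot.camera('wrist')[:,:,::-1])
a=bot.camera('side')[120:270,180:350,::-1]
cv2.imwrite('pics/s13.png',cv2.resize(a,None,fx=4,fy=4,interpolation=cv2.INTER_CUBIC))
"
```

```text
t 9.25 tip store [ 0.0032 -0.1606  0.0628] alpha 30.1 yaw -0.1 z [ 0.  1. -0.] F [-1.08  0.3  -0.16] w 0.0 q [-0.47  0.62 -0.63 -0.62  0.55 -0.36]
TCP target [ 0.551 -0.164  0.148] n 5 min 1.1
0.0002,0.0001,0.0081,0.0001,-0.0003,-0.0003
0.0002,0.0001,0.0081,0.0001,-0.0003,-0.0003
0.0002,0.0001,0.0081,0.0001,-0.0003,-0.0003
0.0002,0.0001,0.0081,0.0001,-0.0003,-0.0003
0.0002,0.0001,0.0081,0.0001,-0.0003,-0.0003
```

View pics/w13.png

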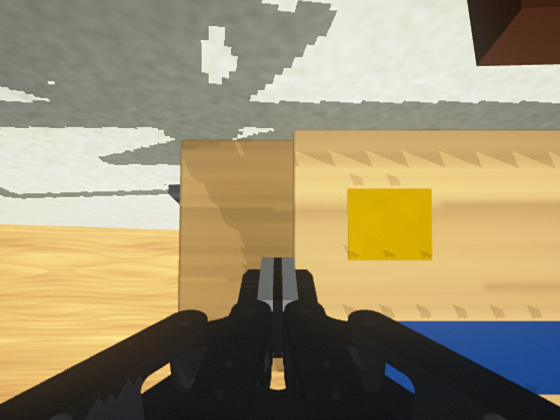

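View pics/s13.png

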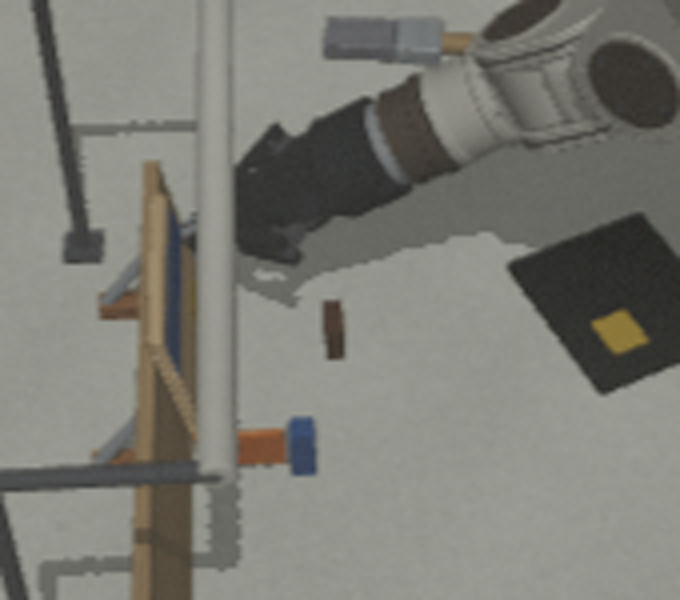

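Emit:
arm_command(
  moves=[0, 0, 0.008, 0, 0, 0, 1, 0, 0, 0.008, 0, 0, 0, 1, 0, 0, 0.008, 0, 0, 0, 1, 0, 0, 0.008, 0, 0, 0, 1, 0, 0, 0.008, 0, 0, 0, 1, 0, 0, 0.008, 0, 0, 0, 1, 0, 0, 0, 0, 0, 0, 1],
)

```text
clock: 9.93
eef_pos: [0.549, -0.1553, 0.1502]
tool_rot: [0.698, -0.122, -0.242, -0.663]
ft_force: [-0.7, 0.1, -0.9]
grip_width: -0.0003
```

```bash
python3 -c "
from plan import *
show()
plan([.004,-.06,.062],30,n=6)
cv2.imwrite('pics/w14.png',bot.camera('wrist')[:,:,::-1])
a=bot.camera('side')[120:270,180:350,::-1]
cv2.imwrite('pics/s14.png',cv2.resize(a,None,fx=4,fy=4,interpolation=cv2.INTER_CUBIC))
"
```

```text
t 9.93 tip store [ 0.0041 -0.1121  0.0638] alpha 30.0 yaw -0.5 z [ 0.01  1.   -0.  ] F [-0.66  0.18 -0.94] w -0.0003 q [-0.38  0.6  -0.71 -0.71  0.47 -0.31]
TCP target [ 0.54  -0.105  0.148] n 6 min 1.4
0.0001,0.0002,0.0085,0.0001,-0.0013,0.0001
0.0001,0.0002,0.0085,0.0001,-0.0013,0.0001
0.0001,0.0002,0.0085,0.0001,-0.0013,0.0001
0.0001,0.0002,0.0085,0.0001,-0.0013,0.0001
0.0001,0.0002,0.0085,0.0001,-0.0013,0.0001
0.0001,0.0002,0.0085,0.0001,-0.0013,0.0001
```

View pics/w14.png

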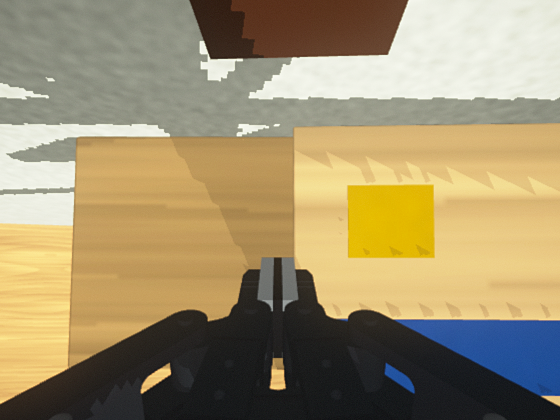

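View pics/s14.png

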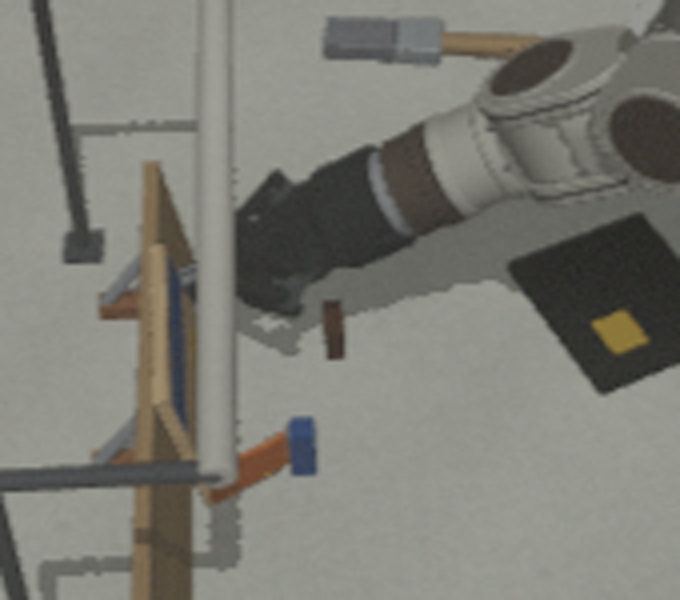

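Emit:
arm_command(
  moves=[0, 0, 0.009, 0, -0.001, 0, 1, 0, 0, 0.009, 0, -0.001, 0, 1, 0, 0, 0.009, 0, -0.001, 0, 1, 0, 0, 0.009, 0, -0.001, 0, 1, 0, 0, 0.009, 0, -0.001, 0, 1, 0, 0, 0.009, 0, -0.001, 0, 1, 0, 0, 0, 0, 0, 0, 1],
)

```text
clock: 10.62
eef_pos: [0.5391, -0.0984, 0.1504]
tool_rot: [0.698, -0.12, -0.243, -0.663]
ft_force: [-0.0, -0.2, -0.3]
grip_width: -0.0001
```

```bash
python3 -c "
from plan import *
show()
plan([.004,-.01,.063],30,n=6)
cv2.imwrite('pics/w15.png',bot.camera('wrist')[:,:,::-1])
a=bot.camera('side')[120:270,180:350,::-1]
cv2.imwrite('pics/s15.png',cv2.resize(a,None,fx=4,fy=4,interpolation=cv2.INTER_CUBIC))
"
```

```text
t 10.62 tip store [ 0.0049 -0.0537  0.0642] alpha 29.9 yaw -0.2 z [ 0.  1. -0.] F [-0.04 -0.16 -0.27] w -0.0001 q [-0.27  0.59 -0.78 -0.8   0.39 -0.24]
TCP target [ 0.531 -0.056  0.149] n 6 min 1.2
-0.0001,0.0002,0.0072,0.0001,-0.0006,0.0003
-0.0001,0.0002,0.0072,0.0001,-0.0006,0.0003
-0.0001,0.0002,0.0072,0.0001,-0.0006,0.0003
-0,0.0002,0.0072,0.0001,-0.0006,0.0003
-0,0.0002,0.0072,0.0001,-0.0006,0.0003
-0,0.0002,0.0072,0.0001,-0.0006,0.0003
```

View pics/w15.png

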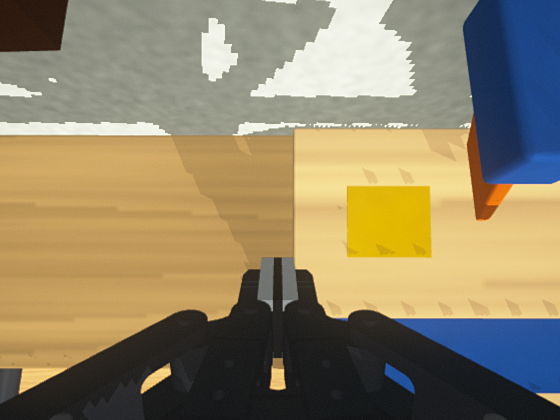

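View pics/s15.png

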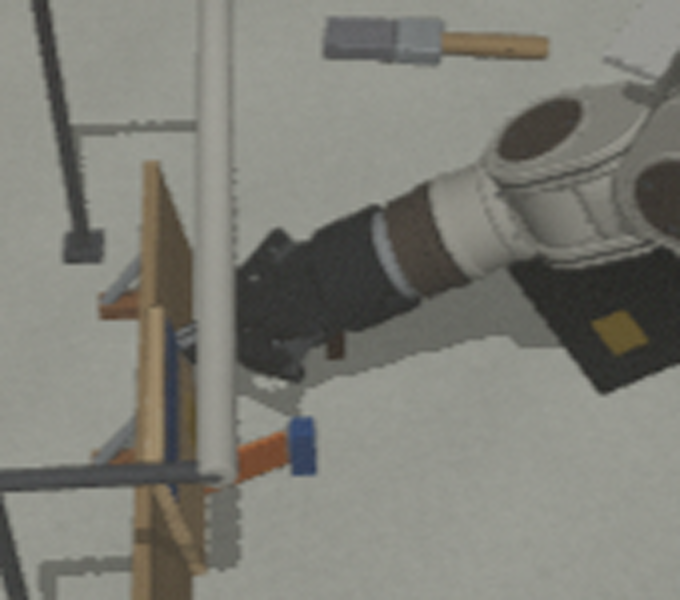

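Emit:
arm_command(
  moves=[0, 0, 0.009, 0, -0.0005, 0, 1, 0, 0, 0.009, 0, -0.0005, 0, 1, 0, 0, 0.009, 0, -0.0005, 0, 1, 0, 0, 0.009, 0, -0.0005, 0, 1, 0, 0, 0.009, 0, -0.0005, 0, 1, 0, 0, 0.009, 0, 0, 0, 1, 0, 0, 0, 0, 0, 0, 1],
)

```text
clock: 11.3
eef_pos: [0.5293, -0.0425, 0.1506]
tool_rot: [0.698, -0.121, -0.242, -0.664]
ft_force: [0.1, -0.4, 0.7]
grip_width: -0.0001
```

```bash
python3 -c "
from plan import *
show()
cv2.imwrite('pics/w16.png',bot.camera('wrist')[:,:,::-1])
a=bot.camera('side')[140:290,180:350,::-1]
cv2.imwrite('pics/s16.png',cv2.resize(a,None,fx=4,fy=4,interpolation=cv2.INTER_CUBIC))
"
```

```text
t 11.3 tip store [0.0055 0.0027 0.0646] alpha 29.8 yaw -0.4 z [ 0.01  1.   -0.  ] F [ 0.06 -0.42  0.67] w -0.0001 q [-0.15  0.58 -0.84 -0.88  0.28 -0.17]
```

View pics/w16.png

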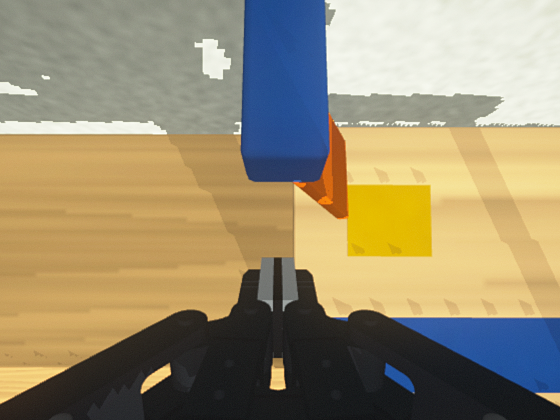

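View pics/s16.png

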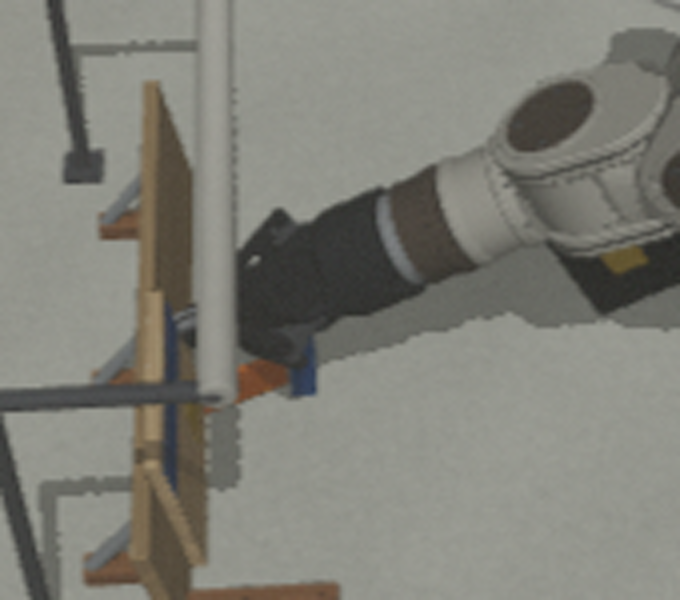

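Emit:
arm_command(
  moves=[0, 0, 0.009, 0, -0.001, 0, 1, 0, 0, 0.009, 0, -0.001, 0, 1, 0, 0, 0.008, 0, -0.001, 0, 1, 0, 0, 0, 0, 0, 0, 1],
)

```text
clock: 11.73
eef_pos: [0.5248, -0.017, 0.1507]
tool_rot: [0.697, -0.121, -0.241, -0.664]
ft_force: [-1.3, 0.7, -0.2]
grip_width: -0.0001
```

```bash
python3 -c "
from plan import *
show()
cv2.imwrite('pics/w17.png',bot.camera('wrist')[:,:,::-1])
a=bot.camera('side')[140:290,180:350,::-1]
cv2.imwrite('pics/s17.png',cv2.resize(a,None,fx=4,fy=4,interpolation=cv2.INTER_CUBIC))
"
```

```text
t 11.73 tip store [0.0058 0.0284 0.0647] alpha 29.8 yaw -0.5 z [ 0.01  1.   -0.  ] F [-1.17  0.98 -0.23] w -0.0001 q [-0.09  0.58 -0.86 -0.91  0.23 -0.14]
```

View pics/w17.png

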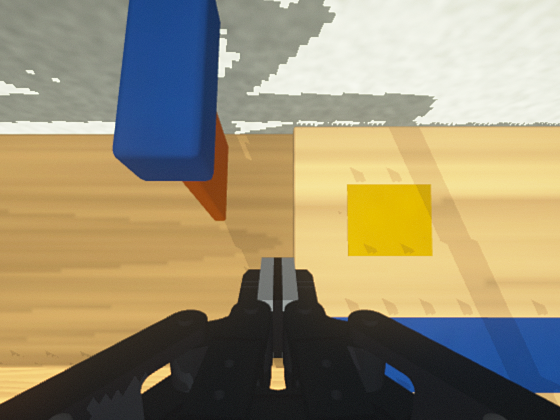

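View pics/s17.png

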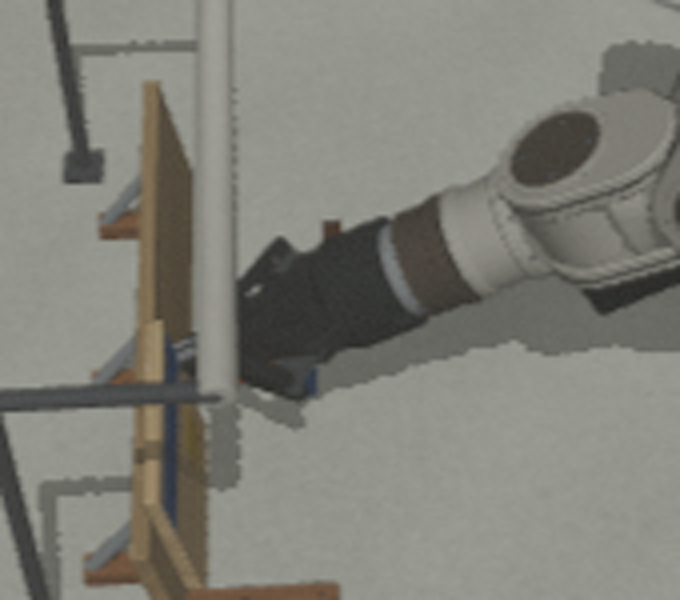

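Emit:
arm_command(
  moves=[0, 0, -0.006, 0, 0, 0, 1, -0.003, 0, -0.006, 0, 0, 0, 1, -0.02, 0, 0, 0, 0, 0, 1, -0.03, 0, 0, 0, 0, 0, 1, -0.035, 0, 0, 0, 0, 0, 1, -0.035, 0, 0, 0, 0, 0, 1, -0.03, 0, 0, 0, 0, 0, 1, 0, 0, 0, 0, 0, 0, 1],
)

```text
clock: 12.5
eef_pos: [0.4026, -0.0598, 0.234]
tool_rot: [0.699, -0.119, -0.239, -0.663]
ft_force: [0.3, -0.5, 0.6]
grip_width: 0.0002
```

```bash
python3 -c "
from plan import *
show()
for uv in []: pass
cv2.imwrite('pics/w18.png',bot.camera('wrist')[:,:,::-1])
a=bot.camera('side')[140:320,180:350,::-1]
cv2.imwrite('pics/s18.png',cv2.resize(a,None,fx=3.3,fy=3.3,interpolation=cv2.INTER_CUBIC))
a=bot.camera('scene')[160:310,180:380,::-1]
cv2.imwrite('pics/c18.png',cv2.resize(a,None,fx=4,fy=4,interpolation=cv2.INTER_CUBIC))
"
```

```text
t 12.5 tip store [-0.1216  0.0084  0.149 ] alpha 29.4 yaw -0.6 z [ 0.01  1.   -0.01] F [ 0.17 -0.53  0.64] w 0.0002 q [-0.27  0.2  -1.09 -0.72  0.38 -0.23]
```

View pics/w18.png

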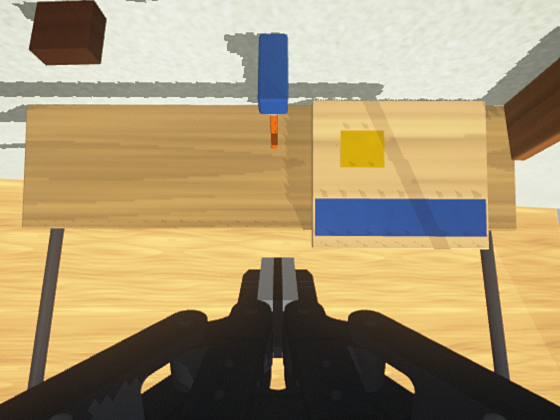

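View pics/s18.png

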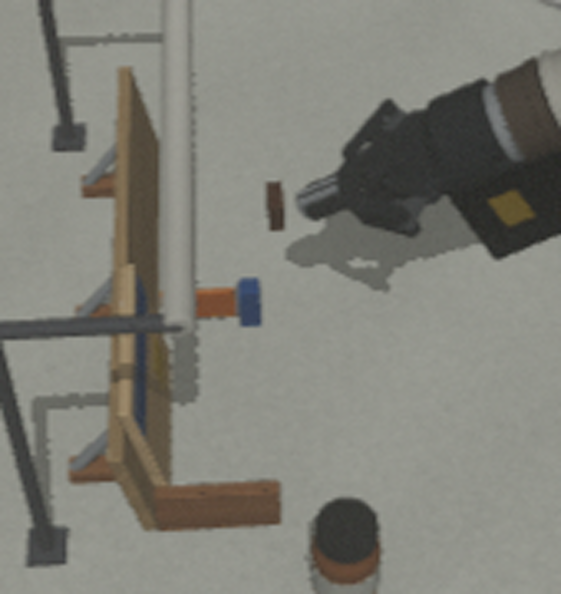

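View pics/c18.png

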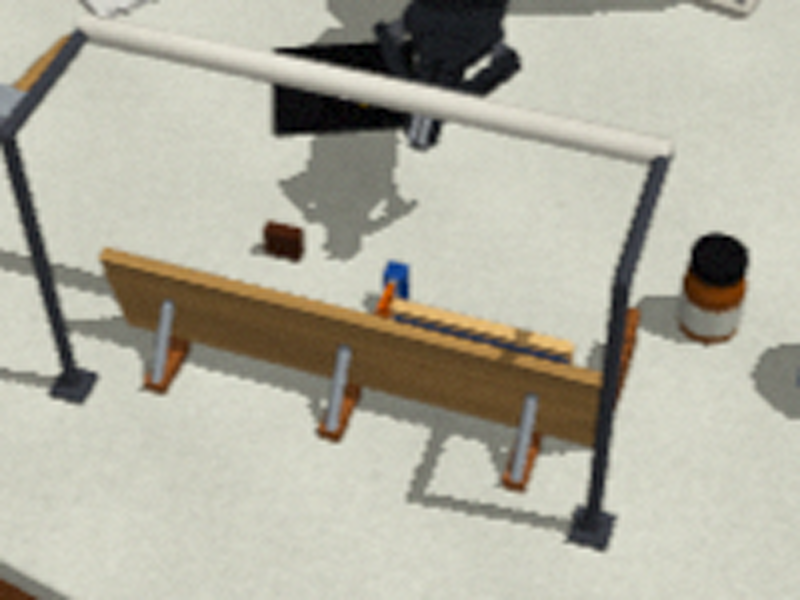

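```bash
python3 -c "
from plan import *
print(bot.get_obs()['joint_pos'])
for uv,z,n in [((312,101),0,'foot L'),((486,101),0,'foot R'),((313,246),.118,'top L'),((488,249),.118,'top R'),((505,105),0,'stop')]: print(n,wz(uv,z))
"
```

```text
[-0.26283045  0.20702621 -1.0868032  -0.72830134  0.37837278 -0.23277137]
foot L [-0.0141  0.0357  0.    ]
foot R [-0.0139  0.1741  0.    ]
top L [-0.028   0.0328  0.118 ]
top R [-0.0131  0.1607  0.118 ]
stop [-0.0077  0.1929  0.    ]
```

Emit:
arm_command(
  moves=[0.012, 0, 0, 0, 0, 0, 1, 0.01, 0, 0, 0, 0, 0, 1, 0, 0, 0, 0, 0, 0, 1],
)

```text
clock: 12.9
eef_pos: [0.4213, -0.0548, 0.2153]
tool_rot: [0.696, -0.123, -0.244, -0.664]
ft_force: [-0.4, 0.3, 0.0]
grip_width: 0.0002
```

```bash
python3 -c "
from plan import *
show(); print(bot.job_done())
"
```

```text
t 12.9 tip store [-0.1035  0.0107  0.1282] alpha 30.2 yaw -0.3 z [0.01 1.   0.  ] F [-0.35  0.34  0.03] w 0.0002 q [-0.24  0.28 -1.06 -0.77  0.36 -0.22]
the job is handed in; nothing more can be done
None
```

The board is in the bay, standing upright against the fence, and the gate is shut behind it. I handed the job in at 12.9 s; no verdict came back.

I put the open fingers under the raised edge, either side of the prop, with the gripper leaning back from the fence. I then lifted and pushed the board until it stood flat on the fence. With the fingers shut, I pushed its trailing end along the fence and through the gate, then backed the arm away.

Last checks, from the pictures taken after I backed away:
- **Position:** the board spans about y 36 to 174 mm in the store frame, so its centre is about 105 mm (80 to 132 mm allowed). Both foot corners measured the same distance from the fence, so it is parallel.
- **Gate:** it looks shut in both views that show it clearly (wrist and side). I saw it held open during the slide.
- **Leave-alone items:** I never touched the jar, tub or brush. The jar looked unmoved in the last pictures; I did not re-measure any of them.
- **Lamp:** I saw no contact. Wrist force readings at the end of each step stayed below about 3 N.

Two things were less certain:
- **Top edge:** the last wrist view put the board's top edge 13 to 28 mm in front of the fence line. That disagrees with the side and scene views, where the board lies flat. I put it down to the steep viewing angle and went by the other two views.
- **Joint 3:** it read -1.087 rad against its -1.09 limit while backing away. I moved forward again before handing in.

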